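# Hook the citrus press's return spring back onto its anchor post

## Task

The return spring of the citrus press has come off: take the red spring puller from its wooden stand, put its pin down into the eye at the end of the spring and stretch the spring until its side-opening hook can swing in behind the brass anchor post. Feel for the post, and ease the hook back onto it gently until the post alone carries the spring: do not overstretch the spring, jam the puller hard against anything or let the spring snap back, and keep your fingers off it and the other things undisturbed. Then lift the pin out and put the puller back upright in its stand.

Things in the scene. Friction and masses are not known exactly. Their poses are not given: they have to be found in the camera images.
- press: Green base of a small citrus press, fixed; plate 262 x 78 x 8 mm. Origin on the worktop under the spring's upright pivot pin (pin head 35 mm high), z up; +x is the direction in which the spring is pulled; the plate runs from x = -110 to +152 mm, 8 mm high. Brackets, steel bowl and lever stand at x < -15 mm, up to 98 mm high.
- slot_mid (a point): Middle of the anchor post's slot, 20 mm above the worktop, 102 mm from the pivot on the press's x axis. The brass post stands upright on that axis (y = 0), clamped up to 15 mm either way along x: just where is NOT measured, it must be felt or seen. Neck 8 mm in diameter, from 11 to 28 mm above the worktop; mushroom head 14 mm in diameter, top at 33 mm.
- eye (a point): Centre of the round eye at the end of the spring: wire ring lying level 20 mm above the worktop, 10.5 mm clear inside, 18.5 mm outside diameter, wire 4 mm thick. Its x axis points along the spring, away from the pivot, from whose axis it is 90 mm + stretch away. The spring moves in its level plane only; it cannot be lifted.
- spring_hook: Rigid hook-and-eye piece; origin at the centre of the hook's bend, 20 mm nearer the pivot than the eye. 5 mm wire, inside radius 7 mm, mouth open to the press's -y side. Seated, the post is 17 mm nearer the pivot than the eye. To let the post in sideways, stretch 7 to 13 mm more than seated: with less, the tip strikes the post; with more, the stem behind the hook.
- spring_stretch (a joint): Stretch of the spring in m, 0 slack (close wound). Pull: 2.4 N at first touch plus 100 N/m (7.4 N at 50 mm), plus a drag of 12 N per m/s. Over 58 mm the spring is spoiled. With the hook on the post it stays at 14 to 44 mm. The puller must not press on the hook with more than 15 N, nor the spring run back faster than 0.15 m/s.
- spring_swing (a joint): Swing of the spring about its pivot in rad, anticlockwise from above; 0 along the press's x axis, as with the hook on the post. It starts at 0.35 to 0.6 (the press's +y side) and stays where it is left. It can go from -0.15 to 0.8.
- puller: Loose spring puller, 0.12 kg, upright in its stand. Origin at the tip of its pin, z up along it. Steel pin 6 mm in diameter (z = 0 to 30 mm), round collar 26 mm in diameter (z = 30 to 34 mm), red handle 24 mm square, sides along its x and y (z = 34 to 96 mm). In use hold the pin tip about 12 mm above the worktop (base plate's top 8 mm, eye 20 mm).
- stand: Wooden stand block, fixed, 58 x 58 x 34 mm, origin under its centre on the worktop, z up, with an upright hole 13 mm in diameter through its middle. The puller's pin stands in it and its collar rests on the block's top, so that the puller's origin is 4 mm above the worktop.
- spice: Bystander: loose glass spice jar with dark cap, 41 mm in diameter, 105 mm high, origin under its centre.
- cup: Bystander: loose terracotta-coloured espresso cup, 64 x 91 x 50 mm, origin under its centre.
- lemon: Bystander: loose lemon, 71 x 53 x 51 mm, origin at its underside.

How it is judged:
By the outcome, as a careful person would: the job done as asked, in the order asked, and still so for the second after the job is handed in, with the robot touching nothing.
It also fails if it takes over 72 s, if anything falls off the work surface, if the arm or the gripper's body presses on something with over 40 N, if the wrist force passes 120 N, or if a joint passes its speed limit or range.

## Robot

A 6-joint arm with a two-finger parallel gripper is mounted at the origin on a cart in front of the work surface, level with it; the furniture and walls round the work are solid. World frame = base frame: x ahead of the robot, y to its left, z up, the work surface at z = 0. Lengths are in m, angles in rad, forces in N, time in s.
With the tool pointing down it reaches from about 0.375 to 0.9 m from the base axis. Payload 3.1 kg.
Tool frame: the origin (TCP) lies on the centre line of the jaws, within the pads' length; the fingertips stand 8 mm ahead of it and the grasp point (between the pads) lies 11 mm behind it; z points along the fingers, y is the line along which they close (so a half turn about z gives the same grasp; the last joint's range is limited). The gripper opens to 85 mm and grips with 20 to 120 N. Pads are 22 mm wide; open, the fingers measure 114 mm over their backs; the gripper's body (76 mm by 85 mm) begins 54 mm behind the grasp point. The pads swing forward as they close: fully open they stand 13 mm farther back than shut.
Start: joints at [1.081, 0.527, 1.433, -0, 1.181, -0.178], TCP at [0.192, 0.595, 0.239] pointing down, gripper open.
Joint ranges: [-3.08, 3.08], [-0.75, 2.2], [0.22, 2.44], [-1.43, 4.57], [0, 2.65], [-2.85, 2.85]. Speed limits (rad/s): [2.79, 2.79, 3.14, 3.14, 3.14, 3.14].

## Interface

Orientations are given as a unit quaternion [x, y, z, w].
In Python, from station import * gives the robot as it stands.
- The arm moves only by the tool play_rows, never from a script. Its argument "rows" is a list of rows, each a list of 3 entries, a list of its own where there are three numbers: the turn, a rotation vector about the tool's x, y, z in degrees, then the shift along the tool's x, y, z in mm, then the closure, from 0 (fully open) to 1 (shut). In form: [[[ax, ay, az], [dx, dy, dz], jaw], ...]. A call has 1 to 12 rows; each row shifts and turns the commanded pose from where the row before left it, along the tool's axes as they then stand; what a row does not reach is not made up. A row lasts 1/12 s, in which the tool goes at most 41.7 mm and 7.16 degrees, less where a joint would pass 70% of its speed; a pose out of reach is approached as far as the arm can. A call with a gripper value outside its range is refused whole. The fingers move at their own pace and stop on an object; "grip_force" is the grip in N (left out, the last holds). Time passes only in rows, so rows that do not move let the fingers close. It gives the time, the measured TCP pose, the force, the opening and the grip force at its end, in the units of the state.
- sense(): the state, without advancing time (a new reading comes with each control period).
- snapshot(name): name is "side" or "top" or "wrist"; returns (picture, depth): 480x640x3 uint8, red, green, blue; 480x640 float32, m along the optical axis (not along the pixel's ray), 0 where there is no reading.
- get_calibration(name): a dict with "vfov" (degrees; the focal length in pixels is half the picture's height over the tangent of half this angle, whatever the lens; pixels are square), "cx", "cy" (the principal point, pixels), "xyz" and "attitude" of the camera in the world. Camera axes: x right, y down, z forward; pixel columns grow to the right and rows downward; lengths in m; the calibration is good to about 2 mm. A picture is of the moment at which its call begins: read the wrist's pose just before it. get_calibration takes no time and is no camera call; for the wrist camera it gives the pose at the moment of the call.
- sign_off(): hands the job in; it is judged then, once.
The state is a dict: "t": time; "q": joint angles; "qd": joint speeds; "tau": joint torques, N m; "tcp_pos": TCP position; "tool_rot": TCP orientation; "force": force on the tool from outside, world axes, zero at the start; "ft_torque": the same for the moment, N m; "finger_gap": opening from 0.0 (shut) to 1.0 (fully open); "gripper_force": force on a finger pad.
Only numpy, scipy, OpenCV 4.12 (cv2) and the standard library are available. Lean on these libraries where they do the work, as an engineer would, in place of code of your own. Each camera call takes 0.05 s, during which the arm holds its last target. There are 200 camera calls.

## Working session

There is one attempt and no reset: what is moved stays moved. The work goes in short steps, Python scripts to look and compute and a tool call to move; the robot and the scene stay as the last step left them, time stands still between calls to the robot, and variables do not carry over. Pictures are saved under pics/ and viewed, at most 10 in all, crops included, and the job is handed in when it is done.

Besides the shell and the picture viewer there is one more tool, called after "Call:" as name(argument=value, ...) on one line, values as JSON. play_rows: Moves the arm, as the interface text tells. Its arguments: {"type":"object","properties":{"rows":{"type":"array","items":{"type":"array"}},"grip_force":{"type":"number"}},"required":["rows"]}

```bash
ls; mkdir -p pics
cat > h.py <<'E'
from station import *
import numpy as np, cv2
from scipy.spatial.transform import Rotation as R
def cal(n):
    c=get_calibration(n); f=240/np.tan(np.radians(c['vfov'])/2)
    a=np.array(c['attitude'],float)
    M=a if a.shape==(3,3) else R.from_quat(a).as_matrix()
    return f,c['cx'],c['cy'],np.array(c['xyz']),M
def ray(c,u,v,z):
    f,cx,cy,p,M=c; d=M@np.array([(u-cx)/f,(v-cy)/f,1]); return p+d*(z-p[2])/d[2]
def cloud(c,D):
    f,cx,cy,p,M=c; v,u=np.mgrid[:480,:640]
    return np.stack([(u-cx)/f*D,(v-cy)/f*D,D],-1)@M.T+p
def proj(c,X):
    f,cx,cy,p,M=c; d=M.T@(np.array(X)-p); return cx+f*d[0]/d[2],cy+f*d[1]/d[2]
def save(n,I): cv2.imwrite('pics/'+n+'.png',cv2.cvtColor(I,cv2.COLOR_RGB2BGR))
E
python3 - <<'E'
from h import *
s=sense(); print(s)
print(get_calibration('top'),get_calibration('side'))
a,_=snapshot('top'); b,_=snapshot('side'); 
save('top0',a); save('side0',b)
E
```

```text
pics
{'t': 0.0, 'q': array([ 1.08052304e+00,  5.28462344e-01,  1.43392746e+00,  1.55276002e-05,
        1.18137348e+00, -1.78478514e-01]), 'qd': array([ 0.00069959,  0.00106191,  0.00153488,  0.00048694, -0.00023775,
        0.00033725]), 'tau': array([ 6.82907539e-04, -4.42349267e+01, -1.78023988e+01, -2.86963732e-04,
        8.45865608e-03,  2.40721683e-06]), 'tcp_pos': array([0.19134788, 0.59424859, 0.23832794]), 'tool_rot': array([ 1.55269495e-01,  9.87871553e-01, -1.02284687e-03, -3.62959276e-04]), 'force': array([0.23202721, 0.66711136, 0.90005492]), 'ft_torque': array([-0.05496212,  0.00541713, -0.01638009]), 'gripper_force': 0.0, 'finger_gap': 1.0007453654991896}
{'vfov': 53.115584782180456, 'cx': 315.20049061503056, 'cy': 235.0837381016262, 'xyz': array([0.34376026, 0.03550491, 1.08954475]), 'attitude': array([-0.7003513 ,  0.70645065, -0.07239853,  0.0720693 ])} {'vfov': 47.787638941288506, 'cx': 322.559031881499, 'cy': 233.97671773037723, 'xyz': array([ 0.1550864 , -0.93781569,  0.53845724]), 'attitude': array([ 0.82299198, -0.16606019,  0.11466796, -0.53099856])}
```

View pics/top0.png

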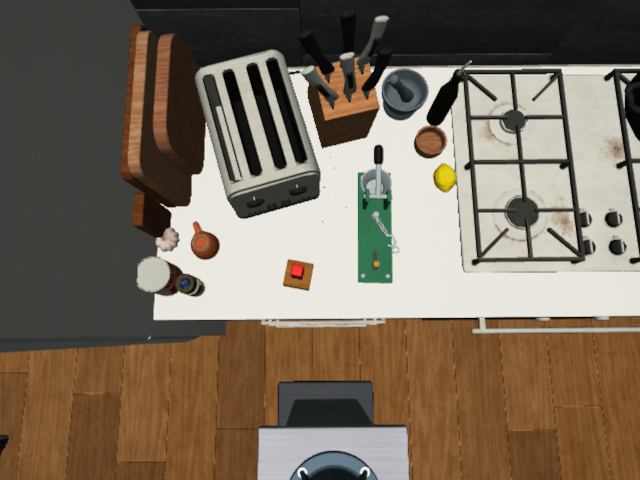

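View pics/side0.png

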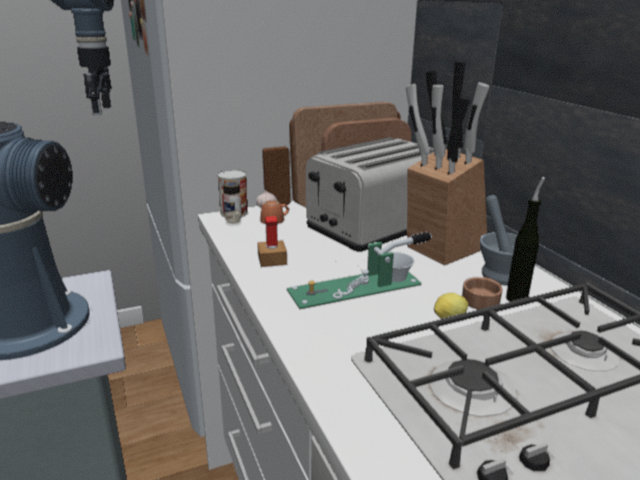

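Top view: stand with red puller at (298,272), press plate running from (375,175) down to (375,282), pivot ~(376,214), eye ~(394,249), post ~(376,264). The jar and cup are at left (190,285)/(204,243), and the lemon is at (445,177).

Run:
```python
from h import *
a=cv2.cvtColor(cv2.imread('pics/top0.png'),cv2.COLOR_BGR2HSV); c=cal('top')
def m(lo,hi,box):
    k=cv2.inRange(a,np.array(lo),np.array(hi)); q=np.zeros_like(k); x0,y0,x1,y1=box; q[y0:y1,x0:x1]=k[y0:y1,x0:x1]; return q
def rect(k):
    P=np.argwhere(k)[:,::-1].astype(np.float32); return cv2.minAreaRect(P),len(P)
red=m([0,200,150],[4,255,255],(280,255,320,295)); r,n=rect(red); print('red',r,n,ray(c,*r[0],.1))
gr=m([60,100,30],[90,255,255],(350,165,400,290)); r,n=rect(gr); print('plate',r,n)
for p in cv2.boxPoints(r): print(ray(c,*p,.008))
st=m([5,60,60],[20,255,255],(280,255,320,295)); r,n=rect(cv2.bitwise_or(st,red)); print('stand',r,n,ray(c,*r[0],.034)); print([ray(c,*p,.034)[:2] for p in cv2.boxPoints(r)])
br=m([15,120,80],[32,255,255],(365,250,390,275)); r,n=rect(br); print('post',r,n,ray(c,*r[0],.033))
for n,p,z in [('pivot',(376,214),.035),('eye',(394,249),.02)]: print(n,ray(c,*p,z))
I=cv2.imread('pics/top0.png')[160:300,270:420]; cv2.imwrite('pics/c0.png',cv2.resize(I,None,fx=4,fy=4,interpolation=cv2.INTER_CUBIC))
```

```text
red ((296.5192565917969, 269.9038391113281), (10.78638744354248, 10.982502937316895), 11.309932708740234) 86 [0.47575444 0.07351941 0.1       ]
plate ((374.1266784667969, 227.00473022460938), (108.4090347290039, 32.55435562133789), 89.27477264404297) 2508
[ 0.71724425 -0.06646695  0.008     ]
[ 0.7175913  -0.14344774  0.008     ]
[ 0.46099268 -0.13623383  0.008     ]
[ 0.4606991  -0.06279069  0.008     ]
stand ((297.7439880371094, 274.0941162109375), (26.38280487060547, 26.757030487060547), 10.784297943115234) 646 [0.47522505 0.07335742 0.034     ]
[array([0.45195459, 0.10737182]), array([0.51027841, 0.09655326]), array([0.49870706, 0.03903387]), array([0.44063454, 0.0504679 ])]
post ((376.0, 263.5), (5.0, 6.0), 90.0) 34 [ 0.49746365 -0.10035665  0.033     ]
pivot [ 0.61019095 -0.10398392  0.035     ]
eye [ 0.53207296 -0.14386347  0.02      ]
```

View pics/c0.png

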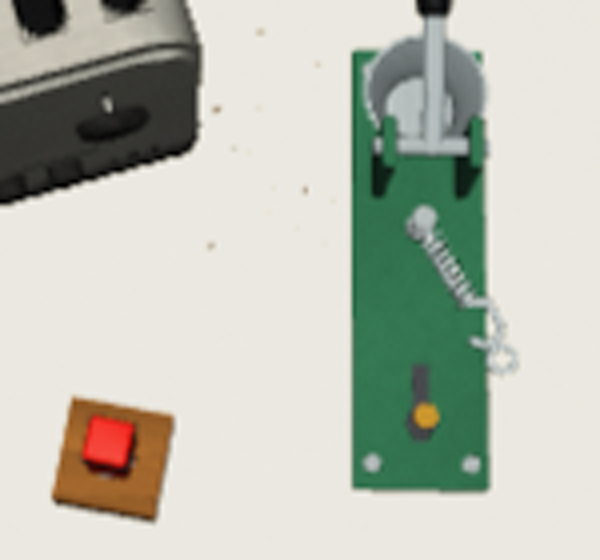

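The crop shows the ring at ~(395,249), the pivot at ~(375,214), the post at (376,263.5) with the slot visible, and the stand rotated about -11°. Next I'll get the wrist camera's mounting for a closer look.

Run:
```python
from h import *
s=sense(); f,cx,cy,p,M=cal('wrist'); T=R.from_quat(s['tool_rot']).as_matrix()
print(f,cx,cy,T.T@(p-s['tcp_pos'])); print((T.T@M).round(3)); print(T.round(3))
```

```text
341.51545647755916 322.0575600363431 242.3765010478826 [ 0.07086988  0.00099243 -0.13360988]
[[-0.002 -0.959 -0.284]
 [ 1.    -0.001 -0.001]
 [ 0.001 -0.284  0.959]]
[[-0.952  0.307 -0.001]
 [ 0.307  0.952 -0.002]
 [ 0.    -0.002 -1.   ]]
```

Call:
play_rows(rows=[[[0,0,-7],[0,0,0],0],[[0,0,0],[-24,-33,0],0],[[0,0,0],[-24,-33,0],0],[[0,0,0],[-24,-33,0],0],[[0,0,0],[-24,-33,0],0],[[0,0,0],[-24,-33,0],0],[[0,0,0],[-24,-33,0],0],[[0,0,0],[-24,-33,0],0],[[0,0,0],[-24,-33,0],0],[[0,0,0],[-24,-33,0],0],[[0,0,0],[-24,-33,0],0],[[0,0,0],[-24,-33,0],0]])

```text
t: 1.1
tcp_pos: [0.3827, 0.1867, 0.2392]
tool_rot: [0.095, 0.996, -0.0, -0.0]
force: [0.7, 0.2, -0.3]
finger_gap: 1.002
gripper_force: 0.0
```

Call:
play_rows(rows=[[[0,0,0],[-24,-33,0],0],[[0,0,0],[-24,-33,0],0],[[0,0,0],[-24,-33,0],0],[[0,0,0],[-24,-33,0],0],[[0,0,0],[-24,-33,0],0],[[0,0,0],[-24,-33,0],0],[[0,0,0],[-24,-33,0],0],[[0,0,0],[-24,-33,0],0],[[0,0,0],[0,0,30],0],[[0,0,0],[0,0,30],0],[[0,0,0],[0,0,20],0],[[0,0,0],[0,0,0],0]])

```text
t: 2.1
tcp_pos: [0.5181, -0.106, 0.1551]
tool_rot: [0.095, 0.995, 0.002, -0.005]
force: [-0.5, -0.0, 0.3]
finger_gap: 0.996
gripper_force: 0.0
```

Run:
```python
from h import *
s=sense(); print(s['t'],s['tcp_pos'],s['tool_rot'],s['force'])
c=cal('wrist'); a,d=snapshot('wrist'); save('w1',a); np.savez('w1',d=d,f=c[0],cx=c[1],cy=c[2],p=c[3],M=c[4])
```

```text
2.1 [ 0.51808185 -0.10604115  0.1550831 ] [ 0.09521554  0.99544357  0.00159647 -0.00485303] [-0.53681906 -0.00339701  0.30162865]
```

View pics/w1.png

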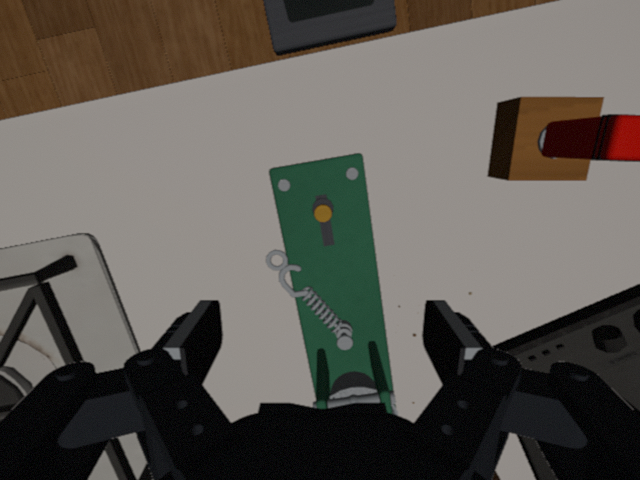

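Wrist view: post head (323,213), slot (327,235), eye ring (277,260), pivot head (345,342), plate corners (270,168)/(361,154), and the stand top aligned with the tool axes at right (~550,139).

Run:
```python
from h import *
z=np.load('w1.npz'); c=(float(z['f']),float(z['cx']),float(z['cy']),z['p'],z['M'])
I=cv2.imread('pics/w1.png'); a=cv2.cvtColor(I,cv2.COLOR_BGR2HSV)
k=cv2.inRange(a,np.array([15,120,80]),np.array([32,255,255])); k[:190]=0;k[240:]=0;k[:,:305]=0;k[:,345:]=0
P=np.argwhere(k)[:,::-1]; post=(P.min(0)+P.max(0))/2; print('post',P.min(0),P.max(0),ray(c,*post,.033))
# ring
k=cv2.inRange(a,np.array([0,0,95]),np.array([180,60,150])); 
g=cv2.cvtColor(I,cv2.COLOR_BGR2GRAY); print('bg',g[260,240],'ring',g[255:266,263:292].tolist()[5])
J=I[150:360,220:400]; cv2.imwrite('pics/c1.png',cv2.resize(J,None,fx=3.3,fy=2.85,interpolation=cv2.INTER_CUBIC))
gr=cv2.inRange(a,np.array([60,100,20]),np.array([90,255,255])); gr[:, :250]=0; gr[:,400:]=0
cc=max(cv2.findContours(gr,0,1)[0],key=cv2.contourArea)[:,0]
# plate side edges by row fits (left and right), at z=.008
L=[];Rr=[]
for v in range(180,300,4):
    u=np.where(gr[v])[0]
    if len(u): Rr.append(ray(c,u.max()+.5,v,.008)[:2]); 
    if len(u) and not 235<v<300: L.append(ray(c,u.min()-.5,v,.008)[:2])
for n,E in (('L',L),('R',Rr)):
    vx,vy,x0,y0=cv2.fitLine(np.array(E,np.float32),2,0,.01,.01).ravel(); print(n,np.degrees(np.arctan2(vy,vx)),x0,y0,'y at x=.5',y0+(0.5-x0)*vy/vx)
for n,p,h in [('pivot',(345,342),.035),('eye',(277,260),.02)]: print(n,ray(c,*p,h))
w=cv2.inRange(a,np.array([5,80,60]),np.array([25,255,255])); w[:90]=0;w[190:]=0;w[:,:480]=0
P=np.argwhere(w)[:,::-1]; print('stand px',P.min(0),P.max(0))
for p in [(520,97),(603,97),(588,180),(508,180)]: print(ray(c,*p,.034))
```

```text
post [314 205] [331 221] [ 0.49910242 -0.10119545  0.033     ]
bg 145 ring [145, 142, 129, 115, 117, 116, 110, 109, 127, 143, 146, 145, 142, 145, 143, 144, 145, 144, 142, 130, 111, 113, 118, 113, 86, 60, 58, 63, 64]
L -1.9284141 0.4909752 -0.13830243 y at x=.5 -0.1386063
R -1.5261706 0.5341444 -0.06475966 y at x=.5 -0.06384995
pivot [ 0.61097515 -0.10358947  0.035     ]
eye [ 0.5333165  -0.14640204  0.02      ]
stand px [508  97] [613 179]
[0.44495391 0.04897595 0.034     ]
[0.45597407 0.10557927 0.034     ]
[0.51221245 0.09640619 0.034     ]
[0.50087276 0.03825695 0.034     ]
```

View pics/c1.png

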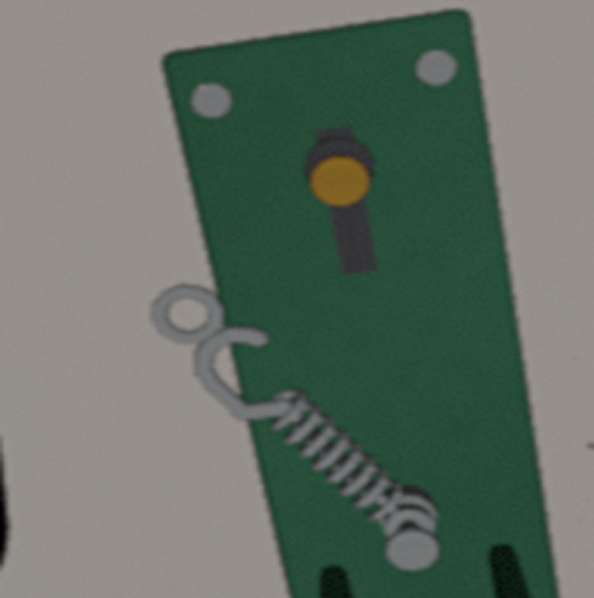

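Call:
play_rows(rows=[[[0,0,0],[15,33.6,0],0],[[0,0,0],[15,33.6,0],0],[[0,0,0],[15,33.6,0],0],[[0,0,0],[15,33.6,0],0],[[0,0,0],[14,33.6,0],0],[[0,0,0],[0,0,0],0],[[0,0,0],[0,0,0],0],[[0,0,0],[0,0,0],0]])

```text
t: 2.82
tcp_pos: [0.4816, 0.0722, 0.1607]
tool_rot: [0.094, 0.996, -0.0, 0.002]
force: [0.7, -0.7, -0.4]
finger_gap: 1.001
gripper_force: 0.0
```

Run:
```python
from h import *
s=sense(); print(s['t'],s['tcp_pos'],s['tool_rot'])
T=R.from_quat(s['tool_rot']).as_matrix(); print(T.round(3))
c=cal('wrist'); a,d=snapshot('wrist'); save('w2',a)
h=cv2.cvtColor(a,cv2.COLOR_RGB2HSV); k=cv2.inRange(h,np.array([0,180,120]),np.array([4,255,255]))
X=cloud(c,d); t=(k>0)&(d>0)&(abs(X[...,2]-.1)<.006); P=X[t]; print(len(P))
r=cv2.minAreaRect((P[:,:2]*1000).astype(np.float32)); print(r)
for q in [(.477,.073,.1)]: print(proj(c,q), T.T@(np.array(q)-s['tcp_pos']))
```

```text
2.8167 [0.48157716 0.07218773 0.16065509] [ 9.39184526e-02  9.95578322e-01 -1.49719023e-04  1.76243270e-03]
[[-0.982  0.187  0.003]
 [ 0.187  0.982 -0.001]
 [-0.004  0.    -1.   ]]
1206
((477.7266845703125, 73.23268127441406), (21.68735694885254, 21.96303367614746), 77.33026885986328)
(np.float64(321.0131337302481), np.float64(255.81194242955723)) [ 4.86284735e-03 -6.00168828e-05  6.06382647e-02]
```

Call:
play_rows(rows=[[[0,0,0],[4,0,0],0.3],[[0,0,0],[0,0,30],0.3],[[0,0,0],[0,0,30],0.3],[[0,0,0],[0,0,30],0.3],[[0,0,0],[0,0,18],0.3],[[0,0,0],[0,0,0],0.3],[[0,0,0],[0,0,0],0.3],[[0,0,0],[0,0,0],0.3]], grip_force=100)

```text
t: 3.53
tcp_pos: [0.4772, 0.0721, 0.0521]
tool_rot: [0.095, 0.995, -0.0, 0.001]
force: [0.2, -0.1, -0.4]
finger_gap: 0.701
gripper_force: 0.0
```

Call:
play_rows(rows=[[[0,0,0],[0,0,0],0.5],[[0,0,0],[0,0,0],0.6],[[0,0,0],[0,0,0],0.7],[[0,0,0],[0,0,0],0.8],[[0,0,0],[0,0,0],1],[[0,0,0],[0,0,0],1],[[0,0,0],[0,0,0],1],[[0,0,0],[0,0,0],1]], grip_force=100)

```text
t: 4.2
tcp_pos: [0.4771, 0.0728, 0.0526]
tool_rot: [0.095, 0.996, -0.0, 0.001]
force: [-0.5, -1.2, 6.5]
finger_gap: 0.27
gripper_force: 97.3
```

Call:
play_rows(rows=[[[0,0,0],[0,0,-10],1],[[0,0,0],[0,0,-30],1],[[0,0,0],[0,0,-28],1],[[0,0,0],[-6,-12.8,0],1],[[0,0,0],[-12.1,-25.6,0],1],[[0,0,0],[-12.1,-25.6,0],1],[[0,0,0],[-12.1,-25.6,0],1],[[0,0,0],[-12.1,-25.6,0],1],[[0,0,0],[-12.1,-25.6,0],1],[[0,0,0],[-12.1,-25.6,0],1],[[0,0,0],[-12.1,-25.6,0],1],[[0,0,0],[-6,-12.8,0],1]])

```text
t: 5.2
tcp_pos: [0.5342, -0.1498, 0.1203]
tool_rot: [0.096, 0.995, -0.001, 0.002]
force: [1.2, 0.2, -2.0]
finger_gap: 0.269
gripper_force: 97.9
```

Call:
play_rows(rows=[[[0,0,0],[0,0,20],1],[[0,0,0],[0,0,15],1],[[0,0,0],[0,0,0],1],[[0,0,0],[0,0,0],1],[[0,0,0],[0,0,0],1]])

```text
t: 5.62
tcp_pos: [0.5329, -0.146, 0.085]
tool_rot: [0.094, 0.996, -0.0, 0.0]
force: [0.0, -0.5, -1.4]
finger_gap: 0.27
gripper_force: 97.9
```

Run:
```python
from h import *
s=sense(); print(s['t'],s['tcp_pos'],s['tool_rot'],s['force'],s['finger_gap'])
c=cal('wrist'); a,d=snapshot('wrist'); np.savez('w3',d=d,f=c[0],cx=c[1],cy=c[2],p=c[3],M=c[4]); save('w3',a)
J=a[180:330,230:430]; save('c3',cv2.resize(J,None,fx=4,fy=4,interpolation=cv2.INTER_CUBIC))
```

```text
5.6167 [ 0.53286497 -0.14597286  0.08500942] [ 9.42848644e-02  9.95545248e-01 -2.23522852e-05  1.52646293e-04] [ 0.02755269 -0.52738035 -1.4288213 ] 0.26983715272320385
```

View pics/c3.png

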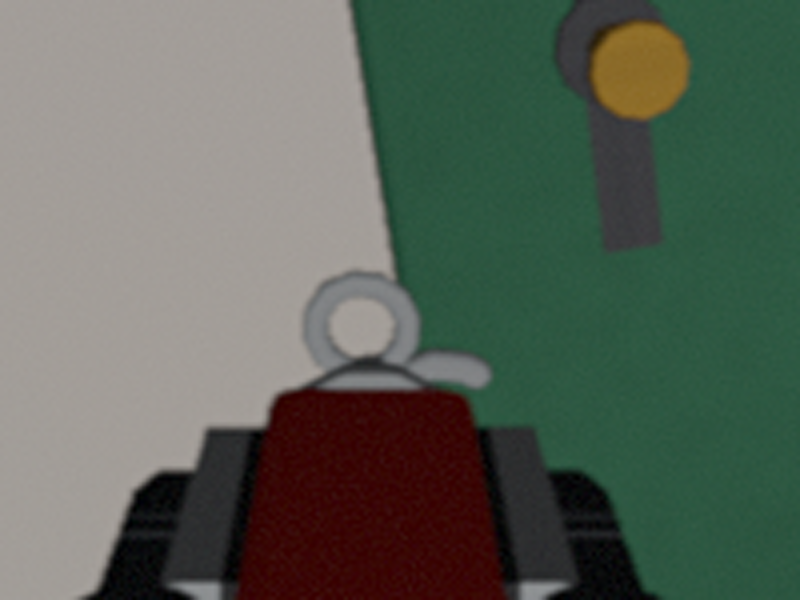

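Crop: ring inner hole centred at crop (360.5,328), i.e. px (320,262). The post head is at crop (639,70), px (390,197). The collar's near rim apex is at crop (370,358–366), hiding the pin.

Run:
```python
from h import *
z=np.load('w3.npz'); c=(float(z['f']),float(z['cx']),float(z['cy']),z['p'],z['M'])
px=lambda u,v:(230+(u+.5)/4-.5,180+(v+.5)/4-.5)
s=sense(); p=s['tcp_pos']; T=R.from_quat(s['tool_rot']).as_matrix()
t=lambda X:(T.T@(X-p)*1000).round(1)
for n,q,h in [('ring',px(360.5,328),.02),('post',px(639,70),.033),('rimtop',px(370,366),p[2]-.0146),('rimbot',px(370,357),p[2]-.0186),('handleL',px(272,395),p[2]-.0146),('handleR',px(469,395),p[2]-.0146)]:
    X=ray(c,*q,h); print(n,X.round(4),t(X))
```

```text
ring [ 0.5331 -0.1469  0.02  ] [ 0.  -0.8 65.3]
post [ 0.4992 -0.1015  0.033 ] [41.9 37.5 52.2]
rimtop [ 0.5202 -0.1429  0.0707] [13.5  0.7 14.6]
rimbot [ 0.5206 -0.143   0.0667] [13.   0.7 18.6]
handleL [ 0.5215 -0.1548  0.0707] [  9.9 -10.7  14.6]
handleR [ 0.5259 -0.1322  0.0707] [ 9.8 12.3 14.6]
```

Call:
play_rows(rows=[[[0,0,0],[-0.2,-1.6,0],1],[[0,0,0],[0,0,5],1],[[0,0,0],[0,0,5],1],[[0,0,0],[0,0,2],1],[[0,0,0],[0,0,2],1],[[0,0,0],[0,0,1.5],1],[[0,0,0],[0,0,1.5],1],[[0,0,0],[0,0,0],1],[[0,0,0],[0,0,0],1]])

```text
t: 6.42
tcp_pos: [0.5326, -0.1481, 0.0672]
tool_rot: [0.095, 0.996, 0.0, -0.0]
force: [0.3, 0.6, -1.0]
finger_gap: 0.269
gripper_force: 97.9
```

Call:
play_rows(rows=[[[0,0,0],[0,0,2],1],[[0,0,0],[0,0,2],1],[[0,0,0],[0,0,2],1],[[0,0,0],[0,0,0],1],[[0,0,0],[0,0,0],1]])

```text
t: 6.83
tcp_pos: [0.5325, -0.1481, 0.0611]
tool_rot: [0.095, 0.996, 0.0, -0.0]
force: [0.6, 0.2, -1.4]
finger_gap: 0.27
gripper_force: 97.9
```

Call:
play_rows(rows=[[[0,0,0],[1.9,-1.6,0],1],[[0,0,0],[1.9,-1.6,0],1],[[0,0,0],[3.8,-3.2,0],1],[[0,0,0],[3.8,-3.2,0],1],[[0,0,0],[3.8,-3.2,0],1],[[0,0,0],[3.8,-3.2,0],1],[[0,0,0],[3.8,-3.2,0],1],[[0,0,0],[0,0,0],1],[[0,0,0],[0,0,0],1]])

```text
t: 7.58
tcp_pos: [0.5068, -0.163, 0.0615]
tool_rot: [0.095, 0.995, -0.0, 0.0]
force: [3.4, 2.8, -1.2]
finger_gap: 0.272
gripper_force: 97.7
```

Call:
play_rows(rows=[[[0,0,0],[3.4,-2.8,0],1],[[0,0,0],[3.4,-2.8,0],1],[[0,0,0],[3.4,-2.8,0],1],[[0,0,0],[3.4,-2.8,0],1],[[0,0,0],[3.4,-2.8,0],1],[[0,0,0],[0,0,0],1],[[0,0,0],[0,0,0],1],[[0,0,0],[0,0,0],1]])

```text
t: 8.25
tcp_pos: [0.4886, -0.1734, 0.0616]
tool_rot: [0.095, 0.995, -0.0, 0.002]
force: [6.5, 3.2, -1.9]
finger_gap: 0.27
gripper_force: 97.7
```

```bash
cat > pr.py <<'E'
from h import *
P=np.array([.6108,-.1046]); TH=np.radians(178.7)
s=sense(); p=s['tcp_pos']; T=R.from_quat(s['tool_rot']).as_matrix()
tip=p+T[:,2]*.0486; d=tip[:2]-P; r=np.hypot(*d); a=np.arctan2(d[1],d[0])%(2*np.pi)-TH
print('t',s['t'],'r',r*1000,'swing',a,'tip',tip,'press xy',r*np.cos(a)*1000,r*np.sin(a)*1000)
F=s['force'][:2]; e=d/r; print('F radial out',F@e,'tang',F@np.array([-e[1],e[0]]),s['force'][2],s['finger_gap'])
E
cat > arc.py <<'E'
# tool-axis steps to go from the present swing to swing `b` in n rows at pin radius rt
from pr import *
import sys
b,n,rt=float(sys.argv[1]),int(sys.argv[2]),float(sys.argv[3])/1000
pos=tip[:2]
for i in range(1,n+1):
    w=a+(b-a)*i/n; rr=r+(rt-r)*i/n; q=P+rr*np.array([np.cos(w+TH),np.sin(w+TH)])
    print((T[:2,:2].T@(q-pos)*1000).round(1)); pos=q
E
python3 arc.py .25 8 141.3
python3 - <<'E'
from h import *
a,d=snapshot('wrist'); save('w4',a); J=a[130:330,220:420]; save('c4',cv2.resize(J,None,fx=3,fy=3,interpolation=cv2.INTER_CUBIC))
E
```

```text
t 8.25 r 140.11297744465838 swing 0.5366142204437696 tip [ 0.48878658 -0.17347939  0.01301698] press xy 120.41932966479577 71.62982264035412
F radial out -7.262760887174343 tang 0.45038831862147566 -1.9336173009775217 0.27049122869799913
[3.3 3.8]
[3.2 3.9]
[3. 4.]
[2.9 4.1]
[2.7 4.2]
[2.6 4.3]
[2.4 4.4]
[2.3 4.5]
```

View pics/c4.png

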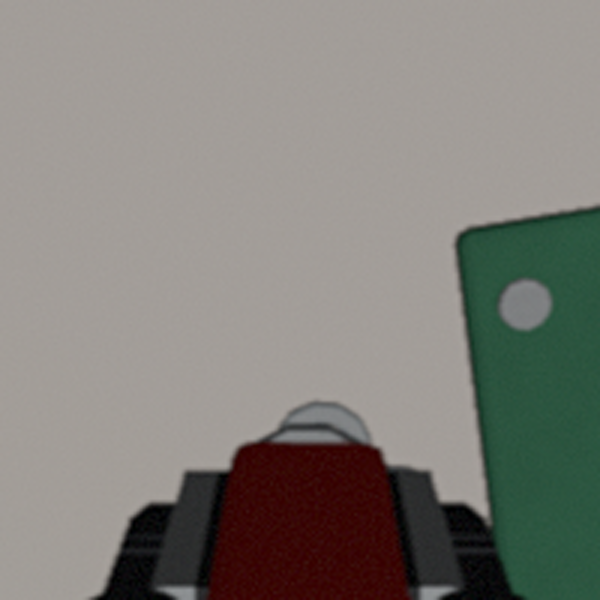

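The picture shows the ring around the pin at crop (325,420), so it is captured. The force of 7.3 N matches about 48 mm of stretch. Next I'll swing in on the arc.

Call:
play_rows(rows=[[[0,0,0],[3.3,3.8,0],1],[[0,0,0],[3.2,3.9,0],1],[[0,0,0],[3,4,0],1],[[0,0,0],[2.9,4.1,0],1],[[0,0,0],[2.7,4.2,0],1],[[0,0,0],[2.6,4.3,0],1],[[0,0,0],[2.4,4.4,0],1],[[0,0,0],[2.3,4.5,0],1],[[0,0,0],[0,0,0],1],[[0,0,0],[0,0,0],1]])

```text
t: 9.13
tcp_pos: [0.4742, -0.1374, 0.0619]
tool_rot: [0.095, 0.996, -0.001, 0.003]
force: [6.6, 2.1, -3.0]
finger_gap: 0.27
gripper_force: 97.7
```

```bash
python3 arc.py .1 6 141.3
python3 - <<'E'
from h import *
c=cal('wrist'); a,d=snapshot('wrist'); np.savez('w5',d=d,f=c[0],cx=c[1],cy=c[2],p=c[3],M=c[4]); save('w5',a); J=a[130:330,220:420]; save('c5',cv2.resize(J,None,fx=3,fy=3,interpolation=cv2.INTER_CUBIC))
E
```

```text
t 9.1333 r 140.21257794012075 swing 0.2601265946238218 tip [ 0.47452123 -0.13757977  0.0132895 ] press xy 135.4954658234154 36.06308020552477
F radial out -6.888170514842499 tang -0.4749749839231927 -3.004467466219878 0.27038226346036454
[1.7 3.4]
[1.6 3.4]
[1.5 3.4]
[1.4 3.5]
[1.3 3.5]
[1.2 3.6]
```

View pics/c5.png

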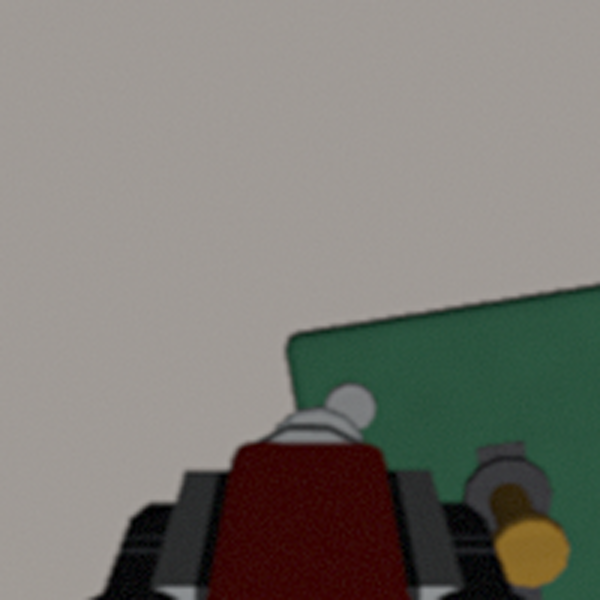

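The crop shows the post head at (533,553), px (397.5,314), with the ring still on the pin.

Run:
```python
from pr import *
z=np.load('w5.npz'); c=(float(z['f']),float(z['cx']),float(z['cy']),z['p'],z['M'])
X=ray(c,220+533.5/3-.5,130+553.5/3-.5,.033); print(X,(T.T@(X-p)*1000).round(1))
X=X-T[:,1]*.0009; d=X[:2]-P; u=np.array([np.cos(TH),np.sin(TH)]); print('post press x,y',d@u, d@np.array([-u[1],u[0]]))
```

```text
t 9.1833 r 140.09319346761916 swing 0.26181332231045396 tip [ 0.47469304 -0.13778131  0.01331934] press xy 135.31912839607563 36.260672168096555
F radial out -7.359144233381064 tang -0.03942034972625574 -2.1111995730415334 0.26871590841074167
[ 0.49866435 -0.1010535   0.033     ] [-16.7  40.6  29. ]
post press x,y 0.11233679886401914 -0.00011403974994725731
```

Call:
play_rows(rows=[[[0,0,0],[1.7,3.4,0],1],[[0,0,0],[1.6,3.4,0],1],[[0,0,0],[1.5,3.4,0],1],[[0,0,0],[1.4,3.5,0],1],[[0,0,0],[1.3,3.5,0],1],[[0,0,0],[1.2,3.6,0],1],[[0,0,0],[0,0,0],1],[[0,0,0],[0,0,0],1]])

```text
t: 9.85
tcp_pos: [0.4705, -0.116, 0.062]
tool_rot: [0.095, 0.996, -0.002, 0.004]
force: [7.4, -0.2, -2.9]
finger_gap: 0.273
gripper_force: 97.7
```

```bash
python3 arc.py 0 6 141.3
```

```text
t 9.85 r 140.45593992258773 swing 0.1056406774974552 tip [ 0.47082702 -0.11623766  0.01340074] press xy 139.67292770143953 14.810277743716114
F radial out -7.396097680486385 tang 0.7790426254468477 -2.876799839125022 0.2734965740464686
[0.8 2.4]
[0.7 2.4]
[0.7 2.4]
[0.7 2.4]
[0.6 2.4]
[0.6 2.4]
```

Call:
play_rows(rows=[[[0,0,0],[1.2,2.4,0],1],[[0,0,0],[0.8,2.4,0],1],[[0,0,0],[0.7,2.4,0],1],[[0,0,0],[0,0,0],1]])

```text
t: 10.18
tcp_pos: [0.4693, -0.1085, 0.062]
tool_rot: [0.095, 0.996, -0.002, 0.004]
force: [7.2, 0.3, -1.7]
finger_gap: 0.268
gripper_force: 97.7
```

```bash
python3 arc.py 0 3 141.3
```

```text
t 10.1833 r 141.16155036632227 swing 0.05155754695043502 tip [ 0.46969727 -0.10867452  0.01344671] press xy 140.9739754718275 7.274719341137493
F radial out -7.201380102687318 tang -0.12835749665788115 -1.6922138267888363 0.26845791192435103
[0.5 2.4]
[0.5 2.4]
[0.5 2.4]
```

Call:
play_rows(rows=[[[0,0,0],[0.5,2.4,0],1],[[0,0,0],[0.5,2.4,0],1],[[0,0,0],[0.5,2.4,0],1],[[0,0,0],[0,0,0],1],[[0,0,0],[0,0,0],1]])

```text
t: 10.6
tcp_pos: [0.4696, -0.1015, 0.0621]
tool_rot: [0.094, 0.996, -0.002, 0.005]
force: [6.5, -1.1, -2.1]
finger_gap: 0.266
gripper_force: 97.8
```

```bash
python3 arc.py 0 4 130
```

```text
t 10.6 r 140.80243604959918 swing 0.0024075141662187605 tip [ 0.47002652 -0.10174447  0.01349986] press xy 140.80202799557446 0.3389835319621762
F radial out -6.486341648544072 tang 0.9590021631400356 -2.104000140970352 0.2655230208917081
[-2.6  0.5]
[-2.6  0.5]
[-2.6  0.5]
[-2.6  0.5]
```

Call:
play_rows(rows=[[[0,0,0],[-2,0.4,0],1],[[0,0,0],[-2,0.4,0],1],[[0,0,0],[-1.5,0.3,0],1],[[0,0,0],[-1,0.2,0],1],[[0,0,0],[0,0,0],1],[[0,0,0],[0,0,0],1]])

```text
t: 11.1
tcp_pos: [0.4759, -0.1014, 0.062]
tool_rot: [0.095, 0.996, -0.002, 0.004]
force: [6.3, 0.1, -2.5]
finger_gap: 0.27
gripper_force: 97.8
```

```bash
python3 pr.py
```

```text
t 11.1 r 134.55741923328395 swing 0.0008008262281102851 tip [ 0.47627481 -0.10165498  0.01344746] press xy 134.55737608592608 0.1077570989909996
F radial out -6.314797037326442 tang -0.2853791349090615 -2.5273979151197477 0.26988335803500235
```

Call:
play_rows(rows=[[[0,0,0],[-1,0.2,0],1],[[0,0,0],[-1,0.2,0],1],[[0,0,0],[-1,0.2,0],1],[[0,0,0],[0,0,0],1],[[0,0,0],[0,0,0],1]])

```text
t: 11.52
tcp_pos: [0.4781, -0.1011, 0.0619]
tool_rot: [0.094, 0.996, -0.001, 0.003]
force: [5.9, -0.2, -1.9]
finger_gap: 0.269
gripper_force: 97.9
```

```bash
python3 pr.py
```

```text
t 11.5167 r 132.42586594635867 swing -0.002053698792985781 tip [ 0.47841467 -0.10132372  0.01332489] press xy 132.4255866815776 -0.27196264987885876
F radial out -5.892033698961588 tang 0.006413323108339475 -1.9027622759137413 0.26864443183527414
```

Call:
play_rows(rows=[[[0,0,0],[-1,0.2,0],1],[[0,0,0],[-1,0.2,0],1],[[0,0,0],[0,0,0],1],[[0,0,0],[0,0,0],1]])

```text
t: 11.85
tcp_pos: [0.4784, -0.1002, 0.0616]
tool_rot: [0.095, 0.996, -0.001, 0.001]
force: [4.8, -1.4, -1.7]
finger_gap: 0.266
gripper_force: 98.0
```

```bash
python3 pr.py
```

```text
t 11.85 r 132.31171930356834 swing -0.010209483393254004 tip [ 0.47855988 -0.10024789  0.01300011] press xy 132.30482370328338 -1.350810834042266
F radial out -4.86177177963056 tang 1.1914002447724243 -1.6775092955946553 0.26596491334974637
```

Call:
play_rows(rows=[[[0,0,0],[0,0,0],1],[[0,0,0],[0,0,0],1],[[0,0,0],[0,0,0],1]])

```text
t: 12.1
tcp_pos: [0.4784, -0.1, 0.0616]
tool_rot: [0.095, 0.996, -0.001, 0.001]
force: [4.5, -0.7, -2.1]
finger_gap: 0.266
gripper_force: 98.0
```

```bash
python3 pr.py
```

```text
t 12.1 r 132.34651644521202 swing -0.011681775680159934 tip [ 0.47853165 -0.10005201  0.01296364] press xy 132.33748628813302 -1.5460071542471645
F radial out -4.538255076820398 tang 0.5116809612182935 -2.086881188866935 0.2656716226047852
```

Call:
play_rows(rows=[[[0,0,0],[-0.8,0,0],1],[[0,0,0],[0,0,0],1],[[0,0,0],[0,0,0],1],[[0,0,0],[0,0,0],1]])

```text
t: 12.43
tcp_pos: [0.4785, -0.0998, 0.0614]
tool_rot: [0.095, 0.996, -0.0, 0.001]
force: [5.4, -1.5, -1.5]
finger_gap: 0.269
gripper_force: 98.0
```

```bash
python3 pr.py
```

```text
t 12.4333 r 132.31877202081031 swing -0.013649632440393411 tip [ 0.47856858 -0.09979274  0.01283569] press xy 132.3064458938474 -1.8060465203324898
F radial out -5.4070309228512965 tang 1.3358185205860413 -1.4833310407157805 0.26910630010453956
```

Run:
```python
from h import *
s=sense(); print(s['q'].round(3),s['tau'].round(2),s['ft_torque'].round(2),s['force'])
a,_=snapshot('side'); b,_=snapshot('wrist'); t,_=snapshot('top')
save('side6',a);save('w6',b);save('top6',t)
u=a[200:330,240:440]; v=b[230:360,220:420]
rs=lambda I:cv2.resize(I,(800,300) if 0 else (400,260),interpolation=cv2.INTER_CUBIC)
o=np.vstack([np.hstack([rs(u),rs(v)]),np.hstack([rs(t[190:320,280:480]),rs(a[60:320,140:540])])])
save('m6',o)
```

```text
[-0.435  0.654  1.911 -0.     0.575 -1.816] [  0.29 -37.8   -3.11  -0.1    1.66   0.  ] [-0.33 -1.03 -0.05] [ 5.35492977 -1.53137902 -1.48333104]
```

View pics/m6.png

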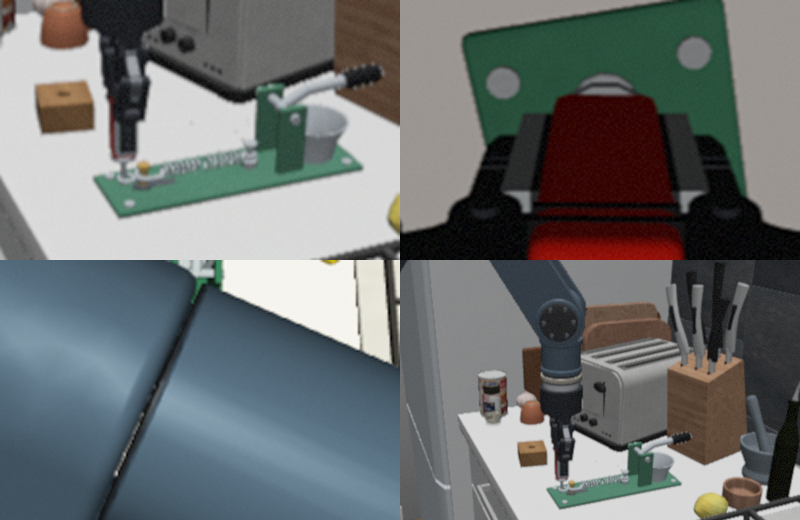

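The top-left crop shows the ring and pin just outboard of the brass post at (145,168), with the spring lying along the axis and nothing else touching. The pin has stalled near r = 132, where seating is expected, so I'll probe with a small step out and re-centre.

Call:
play_rows(rows=[[[0,0,0],[1.5,-0.3,0],1],[[0,0,0],[0,0,0],1],[[0,0,0],[0,0,0],1]])

```text
t: 12.83
tcp_pos: [0.4777, -0.0997, 0.0615]
tool_rot: [0.095, 0.995, -0.0, 0.001]
force: [6.0, -0.7, -1.9]
finger_gap: 0.269
gripper_force: 98.0
```

```bash
python3 pr.py; python3 -c "
from h import *
s=sense();print(s['q'].round(4),s['tau'].round(2),s['ft_torque'].round(2))"
```

```text
t 12.8333 r 133.1092170643015 swing -0.01410221899955122 tip [ 0.47778086 -0.09970382  0.01288741] press xy 133.09598139689763 -1.877073112060354
F radial out -6.0686977545143375 tang 0.42896137967461334 -1.878111301142624 0.2688825986157583
[-4.3560e-01  6.5350e-01  1.9141e+00  1.1000e-03  5.7140e-01 -1.8170e+00] [ -0.57 -37.69  -2.42  -0.46   1.95  -0.  ] [-0.07 -1.33  0.  ]
```

Call:
play_rows(rows=[[[0,0,0],[1.5,-0.3,0],1],[[0,0,0],[0,0,0],1],[[0,0,0],[0,0,0],1]])

```text
t: 13.08
tcp_pos: [0.4763, -0.0997, 0.0615]
tool_rot: [0.095, 0.995, -0.0, 0.002]
force: [6.2, 0.3, -1.8]
finger_gap: 0.267
gripper_force: 98.0
```

```bash
python3 pr.py; python3 -c "
from h import *
s=sense();print(s['q'].round(4),s['tau'].round(2),s['ft_torque'].round(2))"
```

```text
t 13.0833 r 134.47185764218676 swing -0.013477876291648094 tip [ 0.47641608 -0.0997376   0.01293766] press xy 134.4596442088538 -1.8123401912960722
F radial out -6.183180911115583 tang -0.5691715828731236 -1.7506945548784976 0.2665890532563086
[-4.3690e-01  6.5250e-01  1.9177e+00  1.2000e-03  5.6840e-01 -1.8184e+00] [ -0.58 -37.58  -2.29  -0.47   1.98  -0.  ] [-0.11 -1.34 -0.01]
```

Call:
play_rows(rows=[[[0,0,0],[-0.3,-1.8,0],1],[[0,0,0],[0,0,0],1],[[0,0,0],[-1.7,0.3,0],1],[[0,0,0],[0,0,0],1],[[0,0,0],[0,0,0],1]])

```text
t: 13.5
tcp_pos: [0.4779, -0.1015, 0.0615]
tool_rot: [0.095, 0.995, -0.0, 0.001]
force: [6.4, -0.5, -1.7]
finger_gap: 0.266
gripper_force: 98.0
```

```bash
python3 pr.py
```

```text
t 13.5 r 132.8170777919288 swing -0.00045902451784440856 tip [ 0.47801851 -0.10152578  0.01288626] press xy 132.81706379941696 -0.06096629295397474
F radial out -6.390056969860229 tang 0.30743264143900817 -1.7058715219427836 0.2661410237674851
```

Call:
play_rows(rows=[[[0,0,0],[-2.5,0.5,0],1],[[0,0,0],[0,0,0],1],[[0,0,0],[0,0,0],1]])

```text
t: 13.75
tcp_pos: [0.4788, -0.1009, 0.0612]
tool_rot: [0.095, 0.996, 0.0, -0.001]
force: [4.5, -0.3, -1.2]
finger_gap: 0.264
gripper_force: 98.1
```

```bash
python3 pr.py
```

```text
t 13.75 r 132.12259118500296 swing -0.005386954076641359 tip [ 0.47872948 -0.10089098  0.01259736] press xy 132.12067413878654 -0.7117348888504981
F radial out -4.465428832112646 tang 0.13587686058603768 -1.2476581254810808 0.2638057221612755
```

Call:
play_rows(rows=[[[0,0,0],[-2,0.2,0],1],[[0,0,0],[-2,0.2,0],1],[[0,0,0],[0,0,0],1]])

```text
t: 14.0
tcp_pos: [0.4813, -0.1008, 0.0608]
tool_rot: [0.095, 0.996, 0.001, -0.002]
force: [-0.5, -0.2, -2.1]
finger_gap: 0.267
gripper_force: 98.1
```

```bash
python3 pr.py
```

```text
t 14.0 r 129.80429215778955 swing -0.007442287011251381 tip [ 0.48105463 -0.10068939  0.01221098] press xy 129.8006973979418 -0.966031879769291
F radial out 0.44643971846683445 tang 0.2336703382901788 -2.0611878205809164 0.26740953011701
```

Call:
play_rows(rows=[[[0,0,0],[-0.1,-0.6,0],1],[[0,0,0],[0,0,0],1],[[0,0,0],[0,0,0],1],[[0,0,0],[0,0,0],1]])

```text
t: 14.33
tcp_pos: [0.4827, -0.1021, 0.0612]
tool_rot: [0.095, 0.996, 0.0, -0.001]
force: [-0.5, -0.4, -2.3]
finger_gap: 0.274
gripper_force: 98.1
```

```bash
python3 pr.py
```

```text
t 14.3333 r 128.18279321384358 swing 0.003126045427753965 tip [ 0.48264174 -0.10209249  0.01258626] press xy 128.1821669029703 0.40070458201724113
F radial out 0.4633352573345063 tang 0.4186896229019239 -2.3347929844799458 0.2743207945417519
```

Call:
play_rows(rows=[[[0,0,0],[1.6,-0.2,0],1],[[0,0,0],[0,0,0],1],[[0,0,0],[0,0,-2],1],[[0,0,0],[0,0,-3],1],[[0,0,0],[0,0,-4],1],[[0,0,0],[0,0,0],1]])

```text
t: 14.83
tcp_pos: [0.4821, -0.1024, 0.0711]
tool_rot: [0.095, 0.996, -0.0, 0.001]
force: [0.3, 0.2, -0.6]
finger_gap: 0.267
gripper_force: 98.1
```

```bash
python3 pr.py
```

```text
t 14.8333 r 128.6509194906702 swing 0.005656069262251595 tip [ 0.48216774 -0.10240877  0.02252519] press xy 128.6488616526867 0.7276546315293919
F radial out -0.2503214407439439 tang -0.24980180647135508 -0.5915583347499923 0.267051514963947
```

Call:
play_rows(rows=[[[0,0,0],[0,0,-10],1],[[0,0,0],[0,0,-20],1],[[0,0,0],[0,0,-20],1],[[0,0,0],[4,18,0],1],[[0,0,0],[6.3,28.5,0],1],[[0,0,0],[6.3,28.5,0],1],[[0,0,0],[6.3,28.5,0],1],[[0,0,0],[6.3,28.5,0],1],[[0,0,0],[6.3,28.5,0],1],[[0,0,0],[2.3,10.5,0],1],[[0,0,0],[0,0,0],1],[[0,0,0],[0,0,0],1]])

```text
t: 15.83
tcp_pos: [0.4769, 0.073, 0.1207]
tool_rot: [0.094, 0.996, -0.0, 0.0]
force: [0.3, 0.4, -1.6]
finger_gap: 0.272
gripper_force: 98.1
```

Run:
```python
from h import *
s=sense(); print(s['t'],s['tcp_pos'],s['tool_rot'])
T=R.from_quat(s['tool_rot']).as_matrix(); print((T.T@(np.array([.4771,.0728,.0526])-s['tcp_pos'])*1000).round(1))
c=cal('wrist');a,_=snapshot('wrist'); save('w7',a)
b,_=snapshot('top'); b=b[200:300,300:425]
X=[proj(c,(.4991,-.1012,.03)),proj(c,(.4785,.0723,.034))]; print(X)
save('m7',np.hstack([cv2.resize(a,(400,300)),cv2.resize(b,(375,300))]))
```

```text
15.8333 [0.47689824 0.07298444 0.1207474 ] [ 9.36916894e-02  9.95601145e-01 -2.25933250e-04  4.21022385e-04]
[-0.2 -0.1 68.1]
[(np.float64(94.25777965381965), np.float64(319.1139953915214)), (np.float64(320.7651882491828), np.float64(252.4954233279019))]
```

Call:
play_rows(rows=[[[0,0,0],[0,0,18],1],[[0,0,0],[0,0,15],1],[[0,0,0],[0,0,4],1],[[0,0,0],[0,0,4],1],[[0,0,0],[0,0,4],1],[[0,0,0],[0,0,4],1],[[0,0,0],[0,0,0],1]])

```text
t: 16.52
tcp_pos: [0.4767, 0.0726, 0.071]
tool_rot: [0.095, 0.995, -0.0, -0.0]
force: [-0.1, -0.3, -1.3]
finger_gap: 0.268
gripper_force: 98.1
```

Call:
play_rows(rows=[[[0,0,0],[0,0,5],1],[[0,0,0],[0,0,5],1],[[0,0,0],[0,0,4],1],[[0,0,0],[0,0,3],1],[[0,0,0],[0,0,1.5],1],[[0,0,0],[0,0,0],1],[[0,0,0],[0,0,0],1]])

```text
t: 17.1
tcp_pos: [0.4768, 0.0729, 0.0528]
tool_rot: [0.095, 0.996, -0.0, 0.0]
force: [0.8, -0.1, -1.8]
finger_gap: 0.269
gripper_force: 98.5
```

Lower until contact, then release and lift straight up.

Call:
play_rows(rows=[[[0,0,0],[0,0,0.7],1],[[0,0,0],[0,0,0],1],[[0,0,0],[0,0,0],0.7],[[0,0,0],[0,0,0],0.65],[[0,0,0],[0,0,0],0.55],[[0,0,0],[0,0,0],0.4],[[0,0,0],[0,0,0],0.3],[[0,0,0],[0,0,0],0.3],[[0,0,0],[0,0,0],0.3]])

```text
t: 17.85
tcp_pos: [0.4767, 0.0729, 0.0521]
tool_rot: [0.095, 0.996, -0.0, -0.0]
force: [-0.4, -0.7, 0.5]
finger_gap: 0.697
gripper_force: 0.0
```

Call:
play_rows(rows=[[[0,0,0],[0,0,-5],0.3],[[0,0,0],[0,0,-20],0.3],[[0,0,0],[0,0,-30],0.3],[[0,0,0],[0,0,-40],0.3],[[0,0,0],[0,0,-40],0.3],[[0,0,0],[0,0,0],0.3],[[0,0,0],[20,0,0],0.3],[[0,0,0],[30,0,0],0.3],[[0,0,0],[0,0,0],0.3],[[0,0,0],[0,0,0],0.3]])

```text
t: 18.68
tcp_pos: [0.4253, 0.0827, 0.1871]
tool_rot: [0.094, 0.996, -0.0, -0.001]
force: [0.0, -0.0, -0.0]
finger_gap: 0.701
gripper_force: 0.0
```

Run:
```python
from h import *
s=sense(); print(s['t'],s['tcp_pos'],s['force'])
c=cal('wrist'); a,_=snapshot('wrist'); b,_=snapshot('side'); save('w8',a)
k=a[180:380,40:340]; b=b[200:320,240:420]
save('m8',np.hstack([cv2.resize(a,(400,300)),cv2.resize(b,(400,300),interpolation=cv2.INTER_CUBIC)]))
```

```text
18.6833 [0.42534766 0.08269278 0.18706199] [ 0.04508795 -0.03401608 -0.03315453]
```

View pics/m8.png

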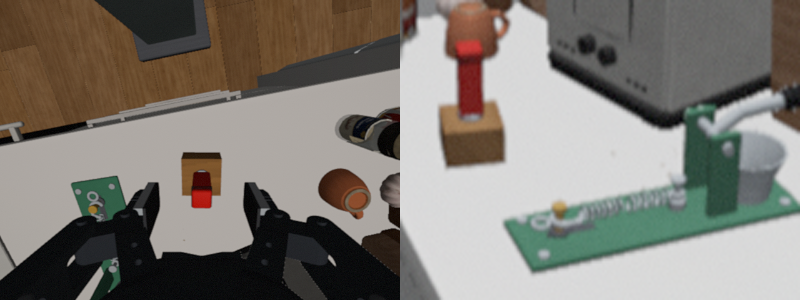

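The picture shows the spring stretched onto the post (side crop, ~560,210) with its eye outboard of it, and the puller upright in its stand (465,100). The arm is clear of everything.

```bash
python3 -c "
from station import *
print(sign_off())"
```

```text
the job is handed in; nothing more can be done
None
```

The spring's hook is seated on the brass post, which alone carries the spring. The pin is out, the puller is back upright in its stand, and I handed the job in at about 19 s of the 72 s allowed.

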